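Show the silicone plate to the camera

TASK

Draw the teal silicone plate up out of the spring clamp by its tab and show its front to the little camera: with its middle about 15 cm straight in front of the lens, first tip the plate about 30 degrees, top towards the lens or away from it, so that light rakes over it, then bring it back upright. Finish while holding it motionless in the air there, its middle level with and centred on the lens 15 cm off, divided front square to the lens. Never touch the camera, let the plate drop, or shift the other things on the worktop.

Things in the scene. Friction and masses are not known exactly. Their poses are not given: they have to be found in the camera images.
- plate_center (a point): Middle of the teal silicone plate (0.18 kg): a disc 160 mm across, 8 mm thick, on edge in the clamp, a flat tab on top. The point is the disc's centre, mid-thickness, 94 mm above the worktop at the start. Axes: z up through the tab, x out of its FRONT, y across. The front has a darker ring (100 mm across) and three ribs over a orange disc, 7 mm proud; the back is plain.
- plate_tab (a point): Middle of the plate's tab, 46 mm wide, 8 mm thick, 40 mm high; 100 mm above plate_center along the plate's z. Pinch it here across its thickness (along the plate's x); same axes as the plate. The tab's top edge is 20 mm above this point, the disc's edge 20 mm below.
- clamp: Stainless spring clamp fixed to the worktop; origin under the middle of its 110 x 90 x 12 mm base. x points out of the plate's front, z up. A fixed and a sprung jaw, tops 42 mm above the worktop, pinch the lowest 28 mm of the plate with about 5 N; the plate pulls straight up and out against 5 to 15 N, nothing to open.
- lens (a point): Centre of the front of the camera's lens, 185 mm above the worktop. The camera is a black head (24 x 74 x 62 mm, top at 216 mm) with a silver lens barrel 44 mm across and 22 mm long, on a thin stem and a 100 mm round foot, fixed to the worktop. The lens looks along this frame's -x (level); y is level and sideways, z up.
- show_point (a point): Point in the air 150 mm straight in front of the lens and at its height, where the plate's middle is to be; same axes as the lens. When the plate's front squarely faces the lens, the plate's x axis points the same way as this x axis.
- bowl: Lemon yellow plastic bowl, 124 mm across, 55 mm high, loose; origin under its centre. Leave alone.
- cup: Glass cup, 72 mm across, 92 mm high, loose; origin under its centre. Leave alone.
- pot: Purple snack pot with a screw-top lid, 76 mm across, 75 mm high, loose; origin under its centre. Leave alone.
- spoon: Wooden spoon lying flat, 220 mm long along its x, loose. Leave alone.
- lunch_tin: Shut metal lunch tin, 100 x 140 x 50 mm (x, y, z), loose; origin under its centre. Leave alone.
- mill: Dark wooden pepper mill, 56 mm across, 148 mm high, loose; origin under its centre. Leave alone.
There are look-alikes about, which are no part of the job. What is shaped like the part that bears lens but blue or purple is not meant.

How it is judged:
By the outcome, as a careful person would: the job done as asked, in the order asked, and still so for the second after the job is handed in, while the arm keeps its last pose, push and grip.
It also fails if it takes over 51 s, if anything falls off the work surface, if the arm or the gripper's body presses on something with over 40 N, if the wrist force passes 120 N, or if a joint passes its speed limit or range.

ROBOT

A 7-joint arm with a two-finger parallel gripper is mounted at the origin on the work surface. World frame = base frame: x ahead of the robot, y to its left, z up, the work surface at z = 0. Lengths are in m, angles in rad, forces in N, time in s.
With the tool pointing down it reaches from about 0.425 to 0.8 m from the base axis. Payload 8.3 kg.
Tool frame: the origin (TCP) lies on the centre line of the jaws, within the pads' length; the fingertips stand 19 mm ahead of it and the grasp point (between the pads) is the TCP (tcp_to_tips is the distance from the TCP to the fingertips, in m); z points along the fingers, y is the line along which they close (so a half turn about z gives the same grasp; the last joint's range is limited). The gripper opens to 85 mm and grips with 20 to 120 N. Pads are 22 mm wide; open, the fingers measure 114 mm over their backs; the gripper's body (76 mm by 85 mm) begins 54 mm behind the grasp point. The pads swing forward as they close: fully open they stand 13 mm farther back than shut.
Start: joints at [-1.211, 0.383, 0.016, 1.37, -0.006, 1.388, -0.046], TCP at [0.256, 0.57, 0.25] pointing down, gripper open.
Joint ranges: [-2.95, 2.95], [-0.25, 2.06], [-1.52, 1.56], [0.18, 2.33], [-1.44, 4.58], [0.02, 2.06], [-3.01, 3.01]. Speed limits (rad/s): [2.39, 2.39, 3.01, 3.01, 3.14, 3.14, 3.14].

INTERFACE

Orientations are given as [roll, pitch, yaw] about the fixed x, y, z axes, in that order (R = Rz(yaw) Ry(pitch) Rx(roll)).
In Python, from rig import move_pose, move_l, move_joints, gripper_to, hold, ik, read_camera, camera_model, IKError, job_done, current_time_s, current_joint_pos, current_joint_velocities, current_joint_efforts, current_tcp_pos, current_tcp_rot, current_wrist_force, current_wrist_torque, current_finger_gap, current_gripper_force, tcp_to_tips gives the robot as it stands. Calls block until the motion is done:
- move_pose(position, orientation): joint-space move of the TCP to a pose.
- move_l(position, orientation=None, vel=0.15): straight line of the TCP; orientation=None keeps the orientation; vel is the mean speed in m/s.
- move_joints(angles): joint-space move.
- gripper_to(opening): finger opening in m; the grip force is fixed at half the most; returns when the fingers have stopped.
- hold(seconds).
- ik(position, orientation): joint angles nearest the present ones, or None.
- read_camera(name): name is "scene" or "side" or "wrist"; returns the picture (480x640x3 uint8, blue, green, red); there is no depth.
- camera_model(name): a dict with "fx", "fy", "cx", "cy" (pixels), "world_from_camera" (4x4, takes a point from camera to world coordinates). Camera axes: x right, y up, looking along -z (the intrinsics and any distortion apply to the point x, -y, -z); pixel columns grow to the right and rows downward; lengths in m; the calibration is good to about 2 mm. A picture is of the moment at which its call begins: read the wrist's pose just before it. camera_model takes no time and is no camera call; for the wrist camera it gives the pose at the moment of the call.
A pose or a line that the arm cannot do raises IKError and nothing moves.
- job_done(): hands the job in; it is judged then, once.
Readings, each from a call of its own:
- current_time_s(): time.
- current_joint_pos(): joint angles.
- current_joint_velocities(): joint speeds.
- current_joint_efforts(): joint torques, N m.
- current_tcp_pos(): TCP position.
- current_tcp_rot(): TCP orientation.
- current_wrist_force(): force on the tool from outside, world axes, zero at the start.
- current_wrist_torque(): the same for the moment, N m.
- current_finger_gap(): finger opening in m.
- current_gripper_force(): force on a finger pad.
Only numpy, scipy, OpenCV 4.12 (cv2) and the standard library are available. Lean on these libraries where they do the work, as an engineer would, in place of code of your own. Each camera call takes 0.05 s, during which the arm holds its last target. There are 200 camera calls.

## Working session

There is one attempt and no reset: what is moved stays moved. The work goes in short steps, each a Python script; the robot and the scene stay as the last script left them, time stands still between calls to the robot, and variables do not carry over. Pictures are saved under pics/ and viewed, at most 10 in all, crops included, and the job is handed in when it is done.

```bash
ls; mkdir -p pics; python3 - <<'E'
from rig import *
import cv2,numpy as np
for n in ["scene","side"]:
    im=read_camera(n); cv2.imwrite(f"pics/{n}0.png",im)
    m=camera_model(n); print(n,m["fx"],m["fy"],m["cx"],m["cy"],[k for k in m]); print(np.round(m["world_from_camera"],3).tolist(),m.get("dist"))
print(current_tcp_pos(),current_tcp_rot(),current_time_s(),tcp_to_tips)
E
```

```text
pics
scene 435.74855477457766 435.74855477457766 315.59100501689755 238.04857670422993 ['fx', 'fy', 'cx', 'cy', 'world_from_camera']
[[-0.635, -0.493, 0.595, 1.252], [0.773, -0.409, 0.486, 0.538], [0.004, 0.768, 0.64, 0.836], [0.0, 0.0, 0.0, 1.0]] None
side 543.7139753100512 543.7139753100512 321.14967177197553 232.9487862801395 ['fx', 'fy', 'cx', 'cy', 'world_from_camera']
[[-0.99, 0.115, -0.076, 0.474], [-0.137, -0.739, 0.659, 1.002], [0.02, 0.663, 0.748, 1.246], [0.0, 0.0, 0.0, 1.0]] None
[0.25622296 0.56959651 0.24936433] [-3.13979686e+00  1.77559248e-06  2.71886569e+00] 0.1 0.019
```

View pics/scene0.png

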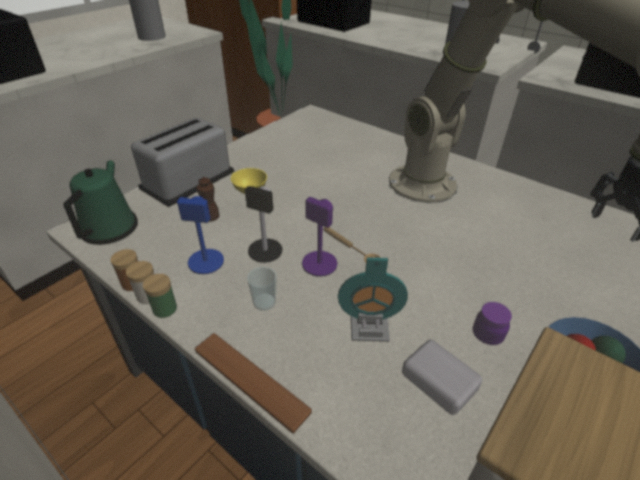

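View pics/side0.png

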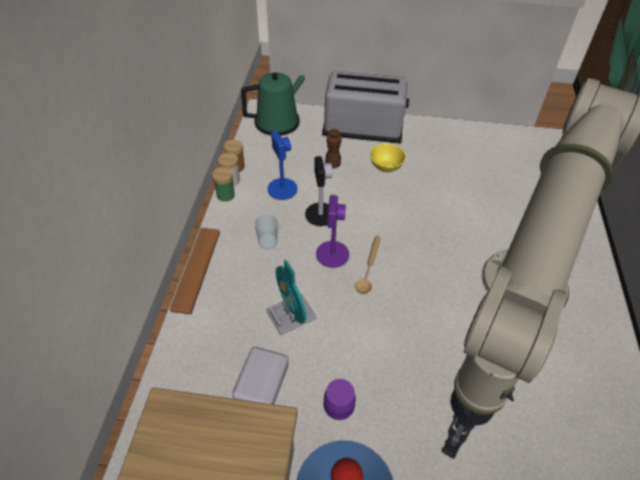

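The scene view shows the teal plate at (372,293), with its tab at (376,266) and its front facing this camera. The real black camera has its head at (259,200) and foot at (265,250), and the blue and purple ones are decoys. In the side view the plate is at (290,293), the black head at (320,172) and its foot at (320,214), with the lens pointing right, roughly world -x.

```bash
cat > h.py <<'E'
from rig import *
import cv2,numpy as np
from scipy.spatial.transform import Rotation as R
def ray(m,px):
    T=np.array(m["world_from_camera"]); d=np.array([(px[0]-m["cx"])/m["fx"],-(px[1]-m["cy"])/m["fy"],-1])
    return T[:3,3],T[:3,:3]@(d/np.linalg.norm(d))
def plane(m,px,z):
    o,d=ray(m,px); return o+d*(z-o[2])/d[2]
def tri(rs):
    A=0;b=0
    for o,d in rs:
        P=np.eye(3)-np.outer(d,d); A=A+P; b=b+P@o
    return np.linalg.solve(A,b)
def proj(m,p):
    T=np.linalg.inv(np.array(m["world_from_camera"])); q=T[:3,:3]@np.array(p)+T[:3,3]
    return m["cx"]-m["fx"]*q[0]/q[2], m["cy"]+m["fy"]*q[1]/q[2]
def down(yaw_y):  # tool down, tool y along angle yaw_y
    y=np.array([np.cos(yaw_y),np.sin(yaw_y),0]); z=np.array([0,0,-1.]); x=np.cross(y,z)
    return R.from_matrix(np.c_[x,y,z]).as_euler('xyz')
E
python3 - <<'E'
from h import *
s,d=camera_model("scene"),camera_model("side")
for n,a,b in [("tab",(376,266),(286,274)),("head",(259,200),(320,171)),("phead",(319,212),(334,210)),("bluehead",(195,210),(279,146))]:
    print(n,np.round(tri([ray(s,a),ray(d,b)]),3))
for n,a,b in [("foot",(265,250),(320,214)),("pfoot",(320,264),(333,254)),("bfoot",(206,261),(283,188)),("cup",(262,303),(267,244)),("mill",(208,217),(333,165)),("bowl",(249,187),(388,165)),("spoon",(352,243),(370,262)),("pot",(490,338),(340,412))]:
    print(n,np.round(plane(s,a,0),3),np.round(plane(d,b,0),3))
w=camera_model("wrist"); T=np.array(w["world_from_camera"]); Rt=R.from_euler('xyz',current_tcp_rot()).as_matrix()
print(np.round(Rt.T@T[:3,:3],3),np.round(Rt.T@(T[:3,3]-current_tcp_pos()),3),w["fx"])
for yw in (0,np.pi): print(ik([0.65,0.0,0.45],down(yw)))
E
```

```text
tab [0.647 0.213 0.192]
head [ 0.618 -0.172  0.182]
phead [ 0.559 -0.019  0.183]
bluehead [ 0.756 -0.261  0.185]
foot [ 0.611 -0.174  0.   ] [ 0.615 -0.175  0.   ]
pfoot [ 0.555 -0.014 -0.   ] [ 0.555 -0.019  0.   ]
bfoot [ 0.75  -0.269  0.   ] [ 0.752 -0.273  0.   ]
cup [ 0.762 -0.037  0.   ] [ 0.755 -0.027  0.   ]
mill [ 0.613 -0.425  0.   ] [ 0.603 -0.412  0.   ]
bowl [ 0.409 -0.45   0.   ] [ 0.415 -0.443  0.   ]
spoon [0.425 0.002 0.   ] [ 0.444 -0.005  0.   ]
pot [ 0.498  0.453 -0.   ] [0.479 0.46  0.   ]
[[ 0.     0.951  0.31 ]
 [ 1.    -0.001  0.001]
 [ 0.001  0.31  -0.951]] [ 0.08   0.001 -0.124] 428.7397220770493
[-0.40173582  0.52696494  0.72399472  0.83137442 -0.35722682  1.87975576
  0.13779304]
[-0.58212723  0.70937089  1.35261951  0.84300308 -0.76657311  1.98175288
 -2.80446692]
```

```bash
cat >> h.py <<'E'
def tipped(c,psi,tilt,flip=0,L=0.1):
    """TCP pose holding plate with centre c, plate x at yaw psi, tipped by tilt (+: top towards plate +x)."""
    Rp=R.from_euler('z',psi)*R.from_euler('y',tilt); M=Rp.as_matrix()
    y=M[:,0]*(-1 if flip else 1); z=-M[:,2]; x=np.cross(y,z)
    return np.array(c)+L*M[:,2], R.from_matrix(np.c_[x,y,z]).as_euler('xyz')
E
python3 - <<'E'
from h import *
for flip in (0,1):
  for psi in (-20,0,20):
    l=np.array([.618,-.172,.185]); c=l-.184*np.array([np.cos(np.radians(psi)),np.sin(np.radians(psi)),0])
    for t in (0,30,-30):
      p,o=tipped(c,np.radians(psi),np.radians(t),flip); q=ik(p,o); print("show",flip,psi,t,None if q is None else np.round(q,2))
  for psi in (0,25):
    p,o=tipped([.647,.213,.094],np.radians(psi),0,flip); q=ik(p,o); print("grasp",flip,psi,None if q is None else np.round(q,2))
# look at camera head from above
o=down(0); move_pose([0.60,-0.172,0.40],o); m=camera_model("wrist"); im=read_camera("wrist"); cv2.imwrite("pics/w1.png",im); np.save("w1.npy",m)
print(current_time_s(),np.round(m["world_from_camera"],3).tolist())
move_pose([0.65,0.213,0.37],down(0.2)); m=camera_model("wrist"); im=read_camera("wrist"); cv2.imwrite("pics/w2.png",im); np.save("w2.npy",m)
print(current_time_s(),np.round(m["world_from_camera"],3).tolist())
E
```

```text
show 0 -20 0 [-0.3  -0.01  0.47  1.76  0.01  1.39 -0.18]
show 0 -20 30 [-0.26  0.62  0.81  1.27 -0.35  1.95  0.17]
show 0 -20 -30 None
show 0 0 0 [-0.29  0.    0.61  1.75 -0.    1.39  0.32]
show 0 0 30 [-0.28  0.61  0.81  1.27 -0.18  1.89  0.52]
show 0 0 -30 None
show 0 20 0 [-0.29  0.11  0.78  1.67 -0.08  1.4   0.85]
show 0 20 30 [-0.3   0.6   0.8   1.29 -0.04  1.78  0.83]
show 0 20 -30 [-0.14 -0.25  0.85  2.01 -0.31  1.05  1.19]
grasp 0 0 [-0.65  0.56  0.44  1.29 -0.24  1.34 -0.21]
grasp 0 25 [-0.6   0.55  0.37  1.29 -0.2   1.34  0.2 ]
show 1 -20 0 [-0.4  -0.02  0.57  1.76  0.01  1.39  2.96]
show 1 -20 30 [ 0.89  0.85 -1.29  1.2   0.49  2.05  2.49]
show 1 -20 -30 None
show 1 0 0 [-0.35  0.    0.67  1.75 -0.    1.39 -2.82]
show 1 0 30 [-0.48  0.87  1.35  1.28 -0.47  1.97 -2.33]
show 1 0 -30 None
show 1 20 0 [-0.73  0.27  1.39  1.68 -0.27  1.42 -2.1 ]
show 1 20 30 [-0.5   0.86  1.35  1.3  -0.36  1.83 -2.01]
show 1 20 -30 [ 0.34 -0.15  0.45  2.   -0.46  1.09 -1.82]
grasp 1 0 [-0.36  0.54 -0.01  1.27  0.01  1.33  2.77]
grasp 1 25 [-1.05  0.92  1.35  1.31 -0.88  1.56 -2.52]
3.075 [[1.0, -0.002, -0.0, 0.6], [0.002, 0.951, 0.31, -0.09], [-0.001, -0.31, 0.951, 0.524], [0.0, 0.0, 0.0, 1.0]]
4.575 [[0.981, -0.186, -0.061, 0.635], [0.195, 0.932, 0.305, 0.289], [0.0, -0.311, 0.95, 0.495], [0.0, 0.0, 0.0, 1.0]]
```

View pics/w1.png

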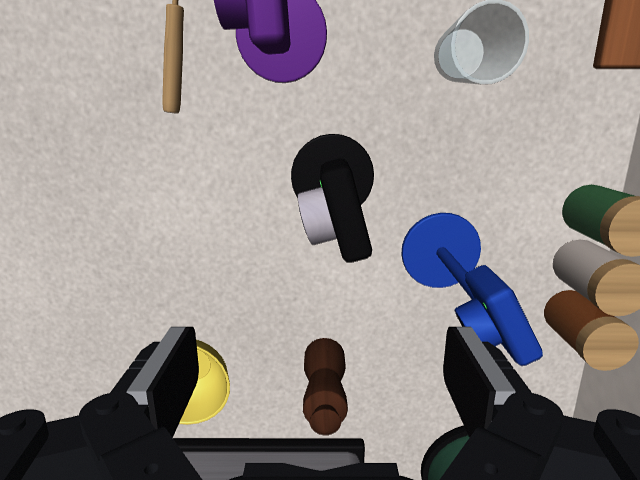

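View pics/w2.png

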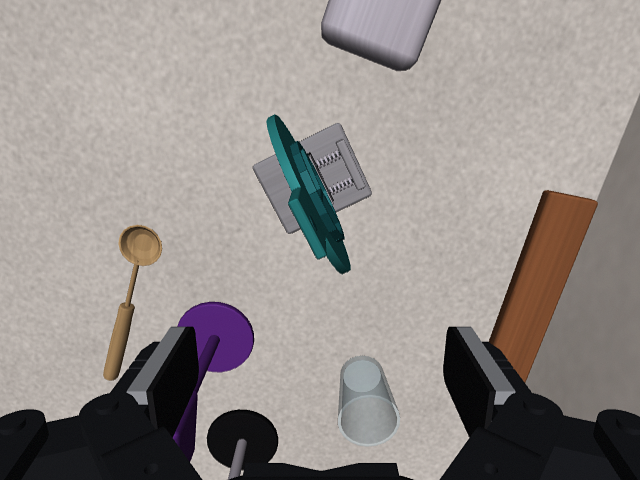

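w1, from above: the black head is at about (345,210), with the silver barrel pointing left at (318,216). Its long side runs from (322,165) to (347,262), so the lens yaw is about +14°. w2: the tab's top edge runs from about (293,195) to (322,255), and the clamp springs are on the front side. I'll enlarge both.

```bash
python3 - <<'E'
import cv2,numpy as np
a=cv2.imread("pics/w1.png")[125:275,285:385]; b=cv2.imread("pics/w2.png")[110:280,250:350]
a=cv2.resize(a,None,fx=4,fy=4,interpolation=cv2.INTER_CUBIC)[:600]; b=cv2.resize(b[20:170],None,fx=4,fy=4,interpolation=cv2.INTER_CUBIC)
a=cv2.convertScaleAbs(a,alpha=1.3,beta=25); b=cv2.convertScaleAbs(b,alpha=1.3,beta=15)
cv2.imwrite("pics/crop1.png",np.hstack([a,b])); print(a.shape,b.shape)
E
```

```text
(600, 400, 3) (600, 400, 3)
```

View pics/crop1.png

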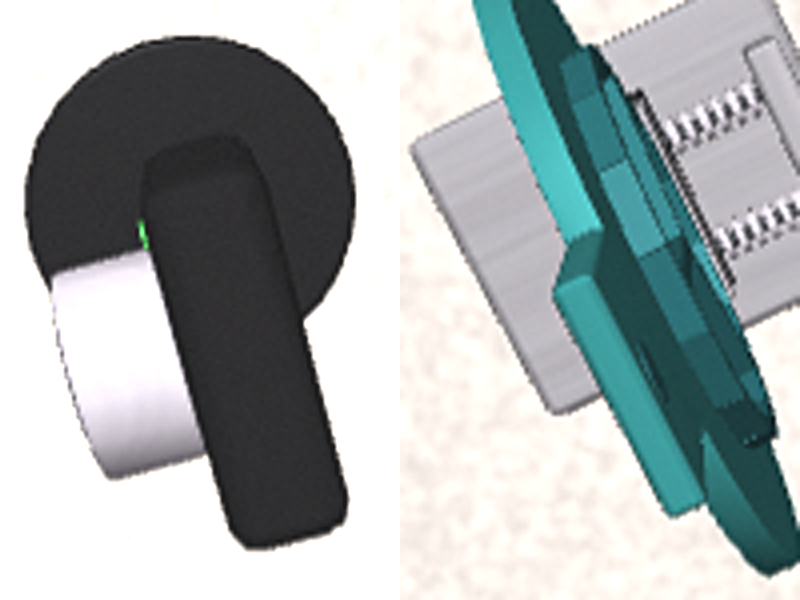

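```bash
python3 - <<'E'
from h import *
m1=np.load("w1.npy",allow_pickle=True).item(); m2=np.load("w2.npy",allow_pickle=True).item()
f1=lambda x,y,z:plane(m1,(285+x/4-.4,125+y/4-.4),z)
f2=lambda x,y,z:plane(m2,(250+(x-400)/4-.4,130+y/4-.4),z)
deg=lambda v:np.degrees(np.arctan2(-v[0],v[1]))  # yaw of x-axis given y-axis vec
H=[f1(*p,.216) for p in [(145,185),(265,185),(347,520),(235,545)]]
print("head",np.round(np.mean(H,0),4),[round(deg(a-b),1) for a,b in((H[0],H[3]),(H[1],H[2]))],np.linalg.norm(H[0]-H[3]),np.linalg.norm(H[0]-H[1]))
F=[f1(*p,.185) for p in [(52,275),(112,478)]]; B=[f1(*p,.185) for p in [(148,250),(205,455)]]
fc,bc=np.mean(F,0),np.mean(B,0)
print("lens",np.round(fc,4),np.linalg.norm(F[0]-F[1]),deg(F[0]-F[1]),np.round(bc,4),np.linalg.norm(fc-bc),np.degrees(np.arctan2(*(bc-fc)[1::-1])))
T=[f2(*p,.214) for p in [(555,285),(598,270),(705,500),(670,515)]]
print("tab",np.round(np.mean(T,0),4),[round(deg(a-b),1) for a,b in((T[0],T[3]),(T[1],T[2]))],np.linalg.norm(T[0]-T[3]),np.linalg.norm(T[0]-T[1]))
s=camera_model("scene"); print(proj(s,fc))
E
```

```text
head [ 0.6196 -0.1672  0.216 ] [np.float64(14.2), np.float64(15.1)] 0.0704984302873228 0.02142393647336265
lens [ 0.5877 -0.1779  0.185 ] 0.04417524071799709 15.539525178168667 [ 0.6069 -0.1729  0.185 ] 0.01984918138765998 14.747500586429297
tab [0.6417 0.2101 0.214 ] [np.float64(36.4), np.float64(35.2)] 0.04488224283603883 0.007626240309103219
(np.float64(265.30151746867324), np.float64(192.78979391099512))
```

```bash
cat >> h.py <<'E'
LENS=np.array([.5872,-.177,.185]); PSI=np.radians(14.8)
SHOW=LENS-.15*np.array([np.cos(PSI),np.sin(PSI),0])
TAB=np.array([.6417,.2101,.196]); PT=np.radians(35.8)
E
python3 - <<'E'
from h import *
o=down(PT)
c=SHOW.copy()
for z in (.3,.335): 
    p,oo=tipped([*SHOW[:2],z],PSI,0); print(ik(p,oo))
move_pose([*TAB[:2],.30],o); move_l(TAB,vel=.12)
print(current_time_s(),current_tcp_pos(),current_wrist_force())
gripper_to(0.0); print(current_time_s(),current_finger_gap(),current_gripper_force(),current_wrist_force())
move_l(TAB+[0,0,.012],vel=.03); print(current_wrist_force(),current_finger_gap())
move_l(TAB+[0,0,.06],vel=.05); print(current_time_s(),current_wrist_force(),current_finger_gap(),current_wrist_torque(),current_tcp_pos())
np.save("w3.npy",camera_model("wrist")); cv2.imwrite("pics/w3.png",read_camera("wrist"))
cv2.imwrite("pics/s3.png",np.hstack([cv2.resize(read_camera("scene")[210:360,290:460],None,fx=2.3,fy=2.3),cv2.resize(read_camera("side")[210:360,220:390],None,fx=2.3,fy=2.3)]))
E
```

```text
[-0.43685729  0.06180631  0.88724178  1.45969498 -0.04803266  1.64275102
  0.70430134]
[-0.42209164  0.07536615  0.8875549   1.37397491 -0.05908143  1.71972762
  0.71360322]
6.0833 [0.64224739 0.21002491 0.19708508] [ 0.09872885  0.80226232 -0.41336637]
6.775 0.007055629030498337 59.34102955721755 [-1.40572953 -0.53122668  1.34952098]
[-1.90865216  0.377519   -2.2874272 ] 0.007508022080432204
8.4333 [ 0.34904077  0.33037462 -2.04750593] 0.007178530298411865 [-0.00108862  0.03417624 -0.01225304] [0.64152766 0.2101394  0.25553788]
```

View pics/w3.png

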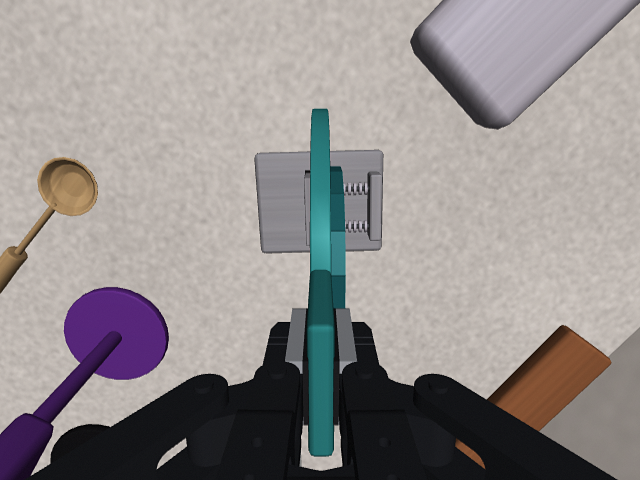

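View pics/s3.png

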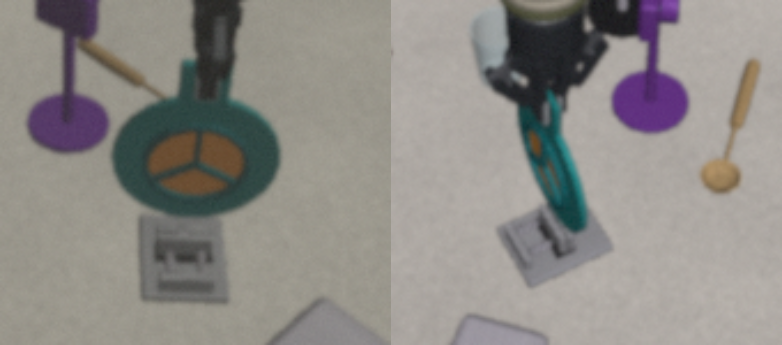

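The plate is out of the clamp and aligned with the fingers. In w3 the tab's top edge spans rows 325–455 at column 320, and the disc's far edge is at row 108. In s3 the scene view shows the disc level and the clamp empty below it.

```bash
python3 - <<'E'
from h import *
m=np.load("w3.npy",allow_pickle=True).item(); t=current_tcp_pos(); Rt=R.from_euler('xyz',current_tcp_rot()).as_matrix()
for r in (325,455): print(np.round(Rt.T@(plane(m,(320,r),t[2]+.017)-t),4))
L=.103
up=[t[0],t[1],.44]; move_l(up,vel=.15)
hp,ho=tipped([*SHOW[:2],.337],PSI,0,0,L); move_l(hp,ho,vel=.15)
print(current_time_s(),current_finger_gap(),current_tcp_pos())
p,o=tipped(SHOW,PSI,0,0,L); move_l(p,o,vel=.1); hold(.5)
print(current_time_s(),p,current_tcp_pos(),o,current_tcp_rot(),current_finger_gap())
np.save("w4.npy",camera_model("wrist"));cv2.imwrite("pics/w4.png",read_camera("wrist"))
a=read_camera("scene");b=read_camera("side");cv2.imwrite("pics/sc4.png",a);cv2.imwrite("pics/sd4.png",b)
cv2.imwrite("pics/s4.png",np.hstack([cv2.resize(a[130:330,200:400],None,fx=2,fy=2),cv2.resize(b[100:300,260:460],None,fx=2,fy=2)]))
for n in("scene","side"): print([np.round(proj(camera_model(n),SHOW+d),1) for d in ([0,0,0],[0,0,-.08])])
E
```

```text
[ 0.0223  0.0002 -0.017 ]
[-0.0232  0.0002 -0.017 ]
13.2417 0.0073953399573968084 [ 0.44242067 -0.21493035  0.43996597]
15.4083 [ 0.44217649 -0.21531686  0.288     ] [ 0.44219112 -0.21531999  0.28801949] [3.14159265 0.         1.82910506] [3.14156290e+00 2.78230282e-05 1.82911083e+00] 0.007440449937161568
[array([291.4, 166.6]), array([292.2, 189.7])]
[array([381.5, 167.3]), array([378.8, 187.1])]
```

View pics/s4.png

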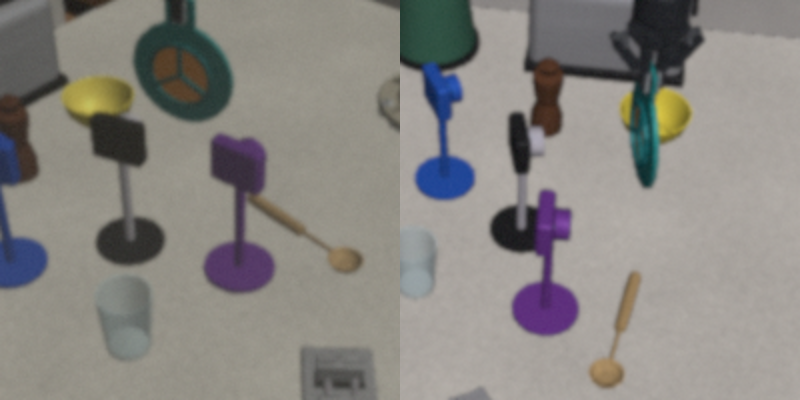

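View pics/w4.png

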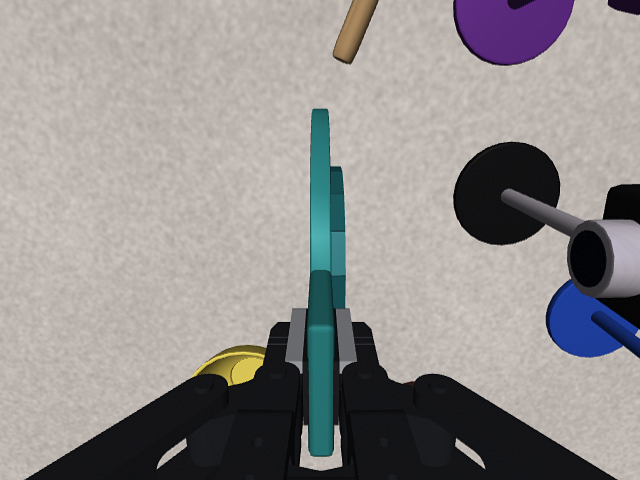

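s4 shows the plate facing the black camera. Its middle is at about (290,167) in the scene view, against (291,167) predicted. In w4 the lens rim is centred at about (590,257), so I'll check that against the estimate and then tip.

```bash
python3 - <<'E'
from h import *
m=np.load("w4.npy",allow_pickle=True).item(); print("lens proj",proj(m,LENS),"on plane",plane(m,(590.5,257.5),.185))
L=.103
for a in (10,20,30): p,o=tipped(SHOW,PSI,np.radians(a),0,L); print(a,ik(p,o))
for a in (10,20,30): p,o=tipped(SHOW,PSI,np.radians(a),0,L); move_l(p,o,vel=.03)
hold(.6); print(current_time_s(),current_tcp_pos()-p,current_tcp_rot()-o,current_finger_gap(),current_wrist_force())
b=read_camera("side"); a=read_camera("scene")
cv2.imwrite("pics/s5.png",np.hstack([cv2.resize(a[130:330,200:400],None,fx=2,fy=2),cv2.resize(b[100:300,260:460],None,fx=2,fy=2)]))
E
```

```text
lens proj (np.float64(587.5359655261725), np.float64(256.9016894907282)) on plane [ 0.58896756 -0.17690102  0.185     ]
10 [-0.60101113  0.38702289  1.20391733  1.55781528 -0.22851899  1.55890292
  0.87242919]
20 [-0.54468415  0.62959548  1.25813957  1.41872374 -0.31228757  1.71892815
  0.95543224]
30 [-0.4828858   0.82224668  1.28063863  1.27975723 -0.34321901  1.86589109
  1.00270853]
18.4083 [-1.98422691e-05  2.60304264e-05 -1.95537007e-06] [-3.81267076e-05 -5.94874893e-05 -5.53317058e-06] 0.007487429627518702 [ 0.72978972 -0.07736909 -2.02691807]
```

The lens estimate holds to within 2 mm, and the tipped pose was reached with the grip steady. Now I'll bring the plate back upright, shifted by +1 mm.

```bash
python3 - <<'E'
from h import *
L=.103; S=SHOW+[.001,0,0]
for a in (20,10,0): p,o=tipped(S,PSI,np.radians(a),0,L); move_l(p,o,vel=.03)
hold(1.5); print(current_time_s(),current_tcp_pos()-p,current_tcp_rot(),o,current_finger_gap(),current_wrist_force(),abs(current_joint_velocities()).max())
c=read_camera("wrist");a=read_camera("scene"); b=read_camera("side")
cv2.imwrite("pics/s6.png",np.hstack([cv2.resize(a[130:330,200:320],None,fx=2,fy=2),cv2.resize(b[100:300,300:420],None,fx=2,fy=2),cv2.resize(c[80:480,200:500],None,fx=1,fy=1)]))
E
```

```text
22.225 [-3.74351458e-06  2.87747827e-05  3.07314675e-06] [-3.14154624e+00 -2.76194617e-05  1.82915295e+00] [3.14159265 0.         1.82910506] 0.0073335722315885365 [-0.54279814  0.50719271 -1.35625479] 0.003158009918602738
```

View pics/s6.png

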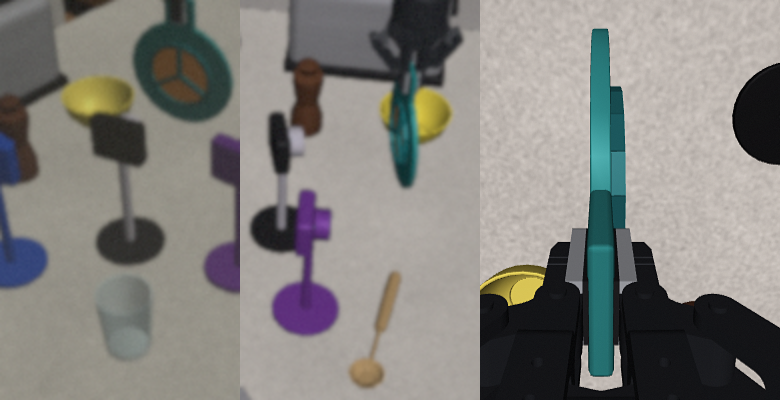

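s6 shows the plate upright again and unmoved in the grip: the wrist view has the tab at the same place as before. The other objects are undisturbed.

```bash
python3 -c "
from rig import *
job_done()"
```

```text
the job is handed in; nothing more can be done
```

The plate was drawn from the clamp, tipped 30° with its top towards the lens, brought back upright and handed in held still, centred 15 cm in front of the lens (my lens estimate is good to about 2 mm), with nothing touched or shifted as far as the pictures show, at about 22 s.

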